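Start the curing box

TASK

The tank turret waits in the half-open drawer of the curing box. With the fingertips, push the drawer fully shut, then press the blue key, the white key and the green key all the way down, in that order, leaving the red key alone; the keys stay down by themselves. Pick nothing up, do not touch the turret, and leave the other things on the desk and on the box where they are.

Things in the scene. Friction and masses are not known exactly. Their poses are not given: they have to be found in the camera images.
- curing_box: grey desktop curing box, 180 deep x 250 wide x 90 mm high, fixed to the desk; black strip along the front of its top with four round keys, drawer in its front. Origin: centre of its underside, on the desk; own x points from the drawer front to the back of the box (the drawer shuts along +x), y to the left along the row of keys, z up
- drawer (a joint): how far the drawer stands open, m: 0 = fully shut against its stop, at most 0.10; starts between 0.045 and 0.085. It slides with about 2 N of friction, stays where it is left, and has a wooden front 246 wide x 78 mm high (from 7 to 85 mm above the desk); inside is a tray with walls 44 mm high
- drawer_front (a point): point on the outer (robot side) face of the wooden drawer front, midway along its width, 66 mm above the desk; axes as the curing box. It moves with the drawer; with the drawer shut it lies 100 mm in front of the box's origin. Below it, from 54 mm above the desk downwards, a brass ring pull 30 mm wide stands 9 mm out from the face
- blue_key (a joint): travel of the blue key (to be pressed first), m: 0 = up, 0.007 = fully down on its stop. It moves straight down, takes about 3 N to push and stays down where it is pushed (no return spring)
- blue_key_top (a point): centre of the top of the blue key's round cap, 29 mm across, in a 38 mm aluminium collar; the cap stands 12 mm above the box's top (102 mm above the desk) when up and 5 mm when down. The four keys stand 54 mm apart in one row across the box, 35 mm in front of its middle, in any order
- white_key (a joint): travel of the white key (second), m: 0 = up, 0.007 = fully down on its stop. It moves straight down, takes about 3 N to push and stays down where it is pushed (no return spring)
- white_key_top (a point): centre of the top of the white key's round cap, 29 mm across, in a 38 mm aluminium collar; the cap stands 12 mm above the box's top (102 mm above the desk) when up and 5 mm when down. The four keys stand 54 mm apart in one row across the box, 35 mm in front of its middle, in any order
- green_key (a joint): travel of the green key (third), m: 0 = up, 0.007 = fully down on its stop. It moves straight down, takes about 3 N to push and stays down where it is pushed (no return spring)
- green_key_top (a point): centre of the top of the green key's round cap, 29 mm across, in a 38 mm aluminium collar; the cap stands 12 mm above the box's top (102 mm above the desk) when up and 5 mm when down. The four keys stand 54 mm apart in one row across the box, 35 mm in front of its middle, in any order
- red_key (a joint): travel of the red key (stop key, to be left alone), m: 0 = up, 0.007 = fully down on its stop. It moves straight down, takes about 3 N to push and stays down where it is pushed (no return spring)
- red_key_top (a point): centre of the top of the red key's round cap, 29 mm across, in a 38 mm aluminium collar; the cap stands 12 mm above the box's top (102 mm above the desk) when up and 5 mm when down. The four keys stand 54 mm apart in one row across the box, 35 mm in front of its middle, in any order
- turret: grey plastic tank turret, 48 mm across and 26 mm high with a thin gun, lying loose in the drawer's tray just behind the drawer front (floor 12 mm above the desk); it rides in with the drawer. Origin: centre of its underside
- sprue: green sprue frame of road wheels, 130 x 90 x 7 mm, flat on the desk to the front right of the box; origin: centre of its underside. A bystander
- nippers: steel sprue nippers with red grips, about 135 x 60 x 14 mm, lying on the desk to the front left of the box; origin: near the middle, on the desk. A bystander
- sanding_stick: white plastic sanding stick, 150 x 20 x 5 mm, on the desk right of the box; origin: centre of its underside. A bystander
- pin_vise: squat aluminium pin vise, 27 mm across, 55 mm high, standing on the desk left of the box; origin: centre of its underside. A bystander
- paint_pot: paint pot with a yellow cap, 30 mm across, 42 mm high, standing on top of the box behind the keys; origin: centre of its underside. A bystander
- glue_bottle: jar of cement with a green cap, 48 mm across, 60 mm high, on the desk right of the box; origin: centre of its underside. A bystander
There are look-alikes about, which are no part of the job. Of the things that look like the turret, the largest one is meant.

How it is judged (in metres and radians):
On the way, in this order (a step that is already met when the one before it is completed fails the run):
1. the drawer is pushed fully shut (value of joint drawer below 0.004 m), for 0.1 s.
2. the blue key is pressed down (value of joint blue_key above 0.005 m and value of joint drawer below 0.004 m), for 0.1 s.
3. the white key is pressed down (value of joint white_key above 0.005 m and value of joint drawer below 0.004 m), for 0.1 s.
4. the green key is pressed down (value of joint green_key above 0.005 m and value of joint drawer below 0.004 m), for 0.1 s.
At the end, for the whole second after the job is handed in: The drawer is shut to within 4 mm; the blue, white and green keys are down by more than 5 of their 7 mm and the red key is up (under 2 mm); the turret lies at rest and upright on the drawer's floor (all of step 4 and value of joint each of blue_key, white_key above 0.005 m and value of joint red_key below 0.002 m and z of turret in the frame of drawer_front below -0.048 m and angle between turret's own z axis and vertical below 0.2 rad and linear speed of turret below 0.02 m/s); the robot touches nothing.
It fails at once if the red key is pressed (value of joint red_key above 0.002 m).
It fails at once if the robot touches the turret (contact force between turret and the fingers above 0.3 N or contact force between turret and the arm above 0.3 N).
It fails at once if the turret is lifted or upset (height (world z) of turret above 0.025 m or angle between turret's own z axis and vertical above 0.5 rad).
It fails at once if a bystander (sprue, nippers, sanding stick, pin vise, paint pot, glue) is lifted or shifted by more than 15 mm (distance of any of sprue, nippers, sanding_stick, pin_vise, paint_pot, glue_bottle from where it was at the start of the episode above 0.015 m).
It also fails if it takes over 48 s, if anything falls off the work surface, if the arm or the gripper's body presses on something with over 40 N, if the wrist force passes 120 N, or if a joint passes its speed limit or range.

ROBOT

A 6-joint arm with a two-finger parallel gripper is mounted at the origin on the work surface. World frame = base frame: x ahead of the robot, y to its left, z up, the work surface at z = 0. Lengths are in mm, angles in rad, forces in N, time in s.
With the tool pointing down it reaches from about 350 to 975 mm from the base axis. Payload 7.1 kg.
Tool frame: the origin (TCP) lies at the very end of the fingers, on their centre line; the grasp point (between the pads) lies 19 mm behind it; z points along the fingers, y is the line along which they close (so a half turn about z gives the same grasp; the last joint's range is limited). The gripper opens to 88 mm and grips with 3 to 60 N. Pads are 20 mm wide; open, the fingers measure 115 mm over their backs; the gripper's body (75 mm by 178 mm) begins 61 mm behind the grasp point.
Start: joints at [1.096, 0.423, 1.63, -0, 1.089, -0.019], TCP at [275.08, 561.191, 222.675] pointing down, gripper open.
Joint ranges: [-3, 3], [-0.9, 2.11], [0.09, 2.58], [-1.31, 4.45], [0.11, 2.69], [-2.54, 2.54]. Speed limits (rad/s): [2.39, 2.39, 3.01, 3.14, 3.14, 3.14].

INTERFACE

Orientations are given as a rotation vector (axis times angle).
In Python, from workcell import * gives the robot as it stands.
- The arm moves only by the tool step_arm, never from a script. Its argument "deltas" is a list of rows, each a list of 3 entries, a list of its own where there are three numbers: the shift along the tool's x, y, z in units of 300 mm (1.0 is 300 mm), then the turn, a rotation vector about the tool's x, y, z in units of 1.5 rad (1.0 is 1.5 rad), then the gripper command: -1 is shut, 1 is fully open, values between are in proportion. In form: [[[dx, dy, dz], [rx, ry, rz], gripper], ...]. A call has 1 to 20 rows; each row is the pose to reach, as a shift and turn from the pose commanded when the call began, along the tool's axes at that moment; what a row does not reach only later rows make up. A row lasts 1/12 s, in which the tool goes at most 41.7 mm and 7.16 degrees, less where a joint would pass 70% of its speed; a pose out of reach is approached as far as the arm can. A call with a number of a shift or a turn outside -1 to 1 is refused whole. A call with a gripper value outside its range is refused whole. The fingers move at their own pace and stop on an object; the grip force is fixed at half the most. Time passes only in rows, so rows that repeat a pose let the fingers close. It gives the time, the measured TCP pose, the force, the opening and the grip force at its end, in the units of the state.
- get_obs(): the state, without advancing time (a new reading comes with each control period).
- get_image(name): name is "scene" or "top"; returns a dict with "pixels" (400x640x3 uint8, red, green, blue), "fx", "fy", "cx", "cy" (pixels), "T" (4x4, takes a point from camera to world coordinates). Camera axes: x right, y down, z forward; pixel columns grow to the right and rows downward; lengths in mm; the calibration is good to about 2 mm. A picture is of the moment at which its call begins. There is no depth.
- close_job(): hands the job in; it is judged then, once.
The state is a dict: "t": time; "qpos": joint angles; "qvel": joint speeds; "joint_torque": joint torques, N m; "ee_pos": TCP position; "orientation": TCP orientation; "ft_force": force on the tool from outside, world axes, zero at the start; "moment": the same for the moment, N m; "width": finger opening in mm; "grasp_force": force on a finger pad.
Only numpy, scipy, OpenCV 4.12 (cv2) and the standard library are available. Lean on these libraries where they do the work, as an engineer would, in place of code of your own. Each camera call takes 0.05 s, during which the arm holds its last target. There are 200 camera calls.

## Working session

There is one attempt and no reset: what is moved stays moved. The work goes in short steps, Python scripts to look and compute and a tool call to move; the robot and the scene stay as the last step left them, time stands still between calls to the robot, and variables do not carry over. Pictures are saved under pics/ and viewed, at most 10 in all, crops included, and the job is handed in when it is done.

Besides the shell and the picture viewer there is one more tool, called after "Call:" as a command line: name --argument value ..., lists and objects as JSON in quotes. step_arm: Moves the arm, as the interface text tells. Its arguments: {"type":"object","properties":{"deltas":{"type":"array","items":{"type":"array"}}},"required":["deltas"]}

```bash
mkdir -p pics
python3 - <<'E'
from workcell import *
import cv2,numpy as np
for n in("scene","top"):
    i=get_image(n);cv2.imwrite(f"pics/{n}0.png",i["pixels"][:,:,::-1])
    print(n,i["fx"],i["fy"],i["cx"],i["cy"]);print(np.round(i["T"],3).tolist())
o=get_obs();print(o["t"],o["ee_pos"],o["orientation"],o["width"])
E
```

```text
scene 431.8916962553252 431.8916962553252 322.7656522618775 193.8371097167592
[[-0.688, 0.461, -0.56, 1050.601], [0.726, 0.446, -0.524, 476.048], [0.008, -0.767, -0.641, 668.344], [0.0, 0.0, 0.0, 1.0]]
top 381.8432256831522 381.8432256831522 322.5617033442611 198.48479811311557
[[-0.004, -0.986, 0.167, 444.478], [-1.0, 0.002, -0.011, 4.886], [0.01, -0.167, -0.986, 858.898], [0.0, 0.0, 0.0, 1.0]]
0.1 [274.8645164  560.77596466 222.00160156] [-7.09692505e-01 -3.06005156e+00  2.05243502e-03] 87.5230837490514
```

View pics/scene0.png

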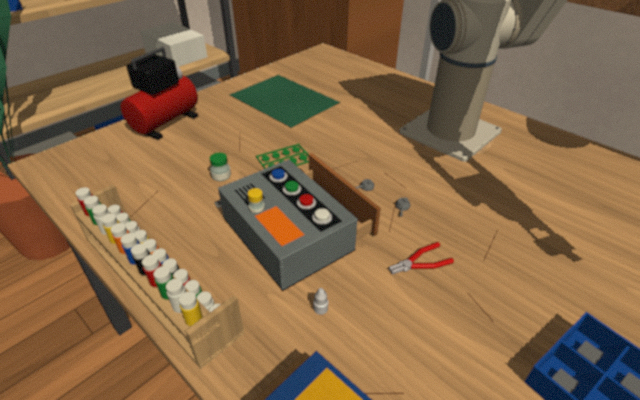

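View pics/top0.png

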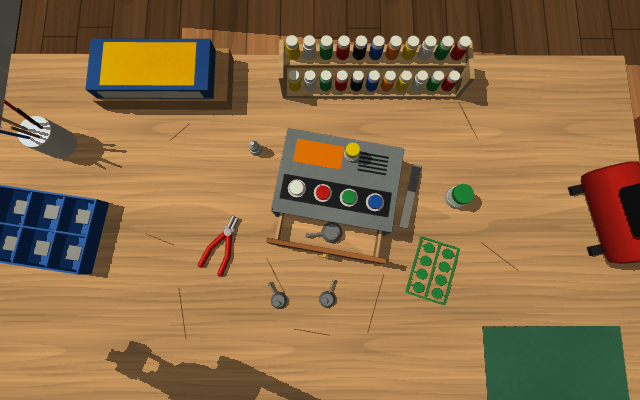

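The scene view shows the box with keys at about (278,174) blue, (292,187) green, (307,202) red and (322,215) white. In the top view they are white (297,188), red (323,193), green (349,198) and blue (375,202).
Turret candidates in the top view are (331,233) in the drawer, and (279,299) and (327,299) on the desk. The one in the drawer is largest and is the real one, so the other two are look-alikes to avoid. Other blue, green, red and white caps on the paint rack (rows 45 and 80) are also not keys.

```bash
cat > h.py <<'E'
from workcell import *
import cv2,numpy as np
from scipy.spatial.transform import Rotation as R
def ray(i,u,v):
    T=np.array(i["T"]);d=T[:3,:3]@[(u-i["cx"])/i["fx"],(v-i["cy"])/i["fy"],1];return T[:3,3],d
def plane(i,u,v,z):
    o,d=ray(i,u,v);return o+d*(z-o[2])/d[2]
def blob(i,u,v,k,r=13):
    h=cv2.cvtColor(i["pixels"],cv2.COLOR_RGB2HSV).astype(int);H,S,V=h[...,0],h[...,1],h[...,2]
    m={"blue":(abs(H-112)<14)&(S>120)&(V>50),"green":(abs(H-65)<20)&(S>110)&(V>50),"red":((H<8)|(H>170))&(S>130)&(V>60),"white":(S<70)&(V>185)}[k]
    w=np.zeros(m.shape,np.uint8);w[v-r:v+r,u-r:u+r]=1
    n,l,st,c=cv2.connectedComponentsWithStats((m&(w>0)).astype(np.uint8));b=1+np.argmax(st[1:,4]);return c[b],st[b]
P={"top":{"white":(297,188),"red":(323,193),"green":(349,198),"blue":(375,202)},"scene":{"blue":(278,174),"green":(292,187),"red":(307,202),"white":(322,215)}}
E
python3 - <<'E'
from h import *
for n in P:
    i=get_image(n);pts={}
    for k,(u,v) in P[n].items():
        c,s=blob(i,u,v,k);pts[k]=plane(i,*c,101);print(n,k,np.round(c,1),s[2:],np.round(pts[k],1))
    a=np.array(list(pts.values()))[:,:2];d=pts["blue"]-pts["white"];print("yaw deg",np.degrees(np.arctan2(d[0],-d[1])),"span",np.linalg.norm(d),"mid",a.mean(0))
    if n=="top":
        for e in((267,241),(406,268)):print(plane(i,*e,85))
        for e in((279,299),(327,299)):print("fake",plane(i,*e,15))
        print("pot",plane(i,352,149,42+90))
        im=i["pixels"][110:310,230:450,::-1];cv2.imwrite("pics/c.png",cv2.resize(im,None,fx=3.0,fy=3.0,interpolation=cv2.INTER_CUBIC)[:600])
o=get_obs();print(np.round(R.from_rotvec(o["orientation"]).as_matrix(),3))
E
```

```text
top white [295.1 187.4] [ 15  17 175] [595.3  51.9 101. ]
top red [322.5 192.1] [ 14  14 155] [585.4  -3.5 101. ]
top green [348.6 196.6] [ 14  14 150] [576.3 -56.  101. ]
top blue [375.  201.3] [ 15  14 148] [ 566.5 -109.   101. ]
yaw deg -10.136020493321345 span 163.45213498365618 mid [580.87008983 -29.14468585]
[488.57949385 108.67717674  85.        ]
[ 433.87830786 -169.81509108   85.        ]
fake [368.70487225  89.89250079  15.        ]
fake [368.18609931 -13.01734502  15.        ]
pot [666.24712506 -61.6721231  132.        ]
scene blue [277.7 172.6] [ 14  11 105] [ 570.7 -107.7  101. ]
scene green [291.3 185.2] [ 14  11 116] [580.1 -54.8 101. ]
scene red [305.9 198.8] [ 15  13 142] [589.9  -1.5 101. ]
scene white [322.1 213.8] [13 10 95] [599.6  52.9 101. ]
yaw deg -10.2051977583605 span 163.13853828198197 mid [585.06404916 -27.80251167]
[[-0.898  0.44  -0.   ]
 [ 0.44   0.898 -0.001]
 [ 0.    -0.001 -1.   ]]
```

View pics/c.png

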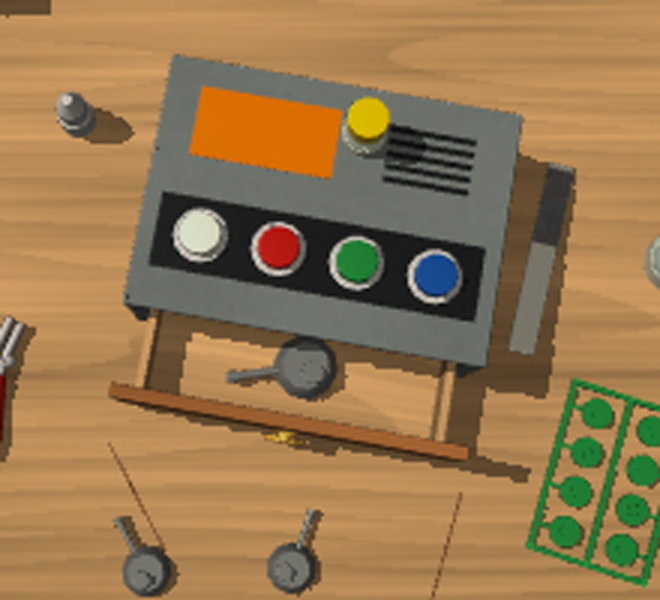

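The crop confirms the layout: the large turret lies in the drawer, two small look-alikes are on the desk in front, and the key order from left is white, red, green, blue. Next I move to the front of the drawer with the gripper shut.

Call:
step_arm --deltas '[[[-0.6, -0.73, 0], [0, 0, -0.185], -1], [[-0.6, -0.73, 0], [0, 0, -0.185], -1], [[-0.6, -0.73, 0], [0, 0, -0.185], -1], [[-0.6, -0.73, 0], [0, 0, -0.185], -1], [[-0.6, -0.73, 0], [0, 0, -0.185], -1], [[-0.6, -0.73, 0], [0, 0, -0.185], -1], [[-0.6, -0.73, 0], [0, 0, -0.185], -1], [[-0.6, -0.73, 0], [0, 0, -0.185], -1], [[-0.6, -0.73, 0], [0, 0, -0.185], -1], [[-0.6, -0.73, 0], [0, 0, -0.185], -1], [[-0.6, -0.73, 0], [0, 0, -0.185], -1], [[-0.6, -0.73, 0], [0, 0, -0.185], -1]]'

```text
t: 1.2
ee_pos: [340.2, 286.5, 222.6]
orientation: [0.277, 3.129, 0.0]
ft_force: [-0.6, 1.0, -0.5]
width: 11.6
grasp_force: 0.0
```

```bash
cat >> h.py <<'E'
def go(*g):
    o=get_obs();M=R.from_rotvec(o["orientation"]).as_matrix();print(round(o["t"],2),np.round(o["ee_pos"],1),np.round(M[:2,0],3),M[2,2].round(4),"F",np.round(o["ft_force"],1),"w",round(o["width"],1))
    for q in g:print(q,"->",np.round(M.T@(np.array(q)-o["ee_pos"])/300,3))
E
python3 -c "
from h import *
go((421,1,150))"
```

```text
1.2 [340.2 286.5 222.6] [-0.984  0.176] -1.0 F [-0.6  1.  -0.5] w 11.6
(421, 1, 150) -> [-0.432 -0.889  0.242]
```

Call:
step_arm --deltas '[[[-0.43, -0.89, 0.24], [0, 0, 0], -1], [[-0.43, -0.89, 0.24], [0, 0, 0], -1], [[-0.43, -0.89, 0.24], [0, 0, 0], -1], [[-0.43, -0.89, 0.24], [0, 0, 0], -1], [[-0.43, -0.89, 0.24], [0, 0, 0], -1], [[-0.43, -0.89, 0.24], [0, 0, 0], -1], [[-0.43, -0.89, 0.24], [0, 0, 0], -1], [[-0.43, -0.89, 0.24], [0, 0, 0], -1], [[-0.43, -0.89, 0.24], [0, 0, 0], -1], [[-0.43, -0.89, 0.24], [0, 0, 0], -1], [[-0.43, -0.89, 0.24], [0, 0, 0], -1]]'

```text
t: 2.12
ee_pos: [419.8, 0.8, 150.7]
orientation: [-0.278, -3.129, -0.0]
ft_force: [-0.7, -0.0, 0.6]
width: 0.5
grasp_force: 0.0
```

```bash
python3 -c "
from h import *
go((421,1,66),(509,-15,66))
i=get_image('top');cv2.imwrite('pics/t1.png',i['pixels'][:,:,::-1])"
```

```text
2.12 [419.8   0.8 150.7] [-0.984  0.176] -1.0 F [-0.7 -0.   0.6] w 0.5
(421, 1, 66) -> [-0.004  0.001  0.282]
(509, -15, 66) -> [-0.302  0.001  0.282]
```

View pics/t1.png

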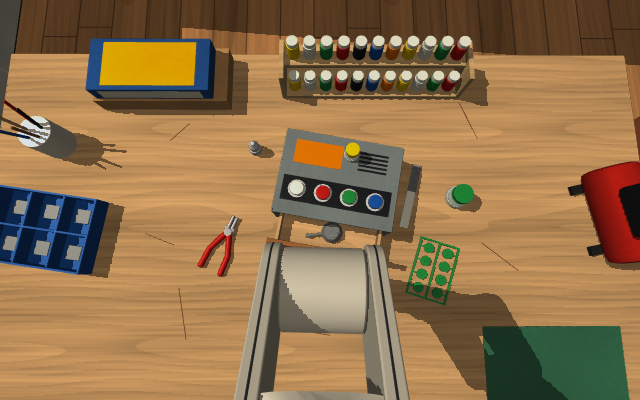

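The top view shows the arm ahead of the drawer with the turret at (331,233) undisturbed. I descend to 66 mm, then push slowly.

Call:
step_arm --deltas '[[[0, 0, 0.1], [0, 0, 0], -1], [[0, 0, 0.2], [0, 0, 0], -1], [[0, 0, 0.28], [0, 0, 0], -1], [[0, 0, 0.28], [0, 0, 0], -1], [[-0.02, 0, 0.28], [0, 0, 0], -1], [[-0.04, 0, 0.28], [0, 0, 0], -1], [[-0.06, 0, 0.28], [0, 0, 0], -1], [[-0.08, 0, 0.28], [0, 0, 0], -1], [[-0.1, 0, 0.28], [0, 0, 0], -1], [[-0.115, 0, 0.28], [0, 0, 0], -1], [[-0.13, 0, 0.28], [0, 0, 0], -1], [[-0.145, 0, 0.28], [0, 0, 0], -1], [[-0.16, 0, 0.28], [0, 0, 0], -1], [[-0.175, 0, 0.28], [0, 0, 0], -1], [[-0.19, 0, 0.28], [0, 0, 0], -1], [[-0.205, 0, 0.28], [0, 0, 0], -1]]'

```text
t: 3.5
ee_pos: [480.6, -11.4, 66.6]
orientation: [-0.28, -3.129, 0.0]
ft_force: [-2.8, -0.3, 2.1]
width: 0.5
grasp_force: 1.2
```

```bash
python3 -c "
from h import *
go((509,-15,66))"
```

```text
3.5 [480.6 -11.4  66.6] [-0.984  0.177] -1.0 F [-2.8 -0.3  2.1] w 0.5
(509, -15, 66) -> [-0.095  0.005  0.002]
```

Contact at about 2 N of friction. I push on to the stop.

Call:
step_arm --deltas '[[[-0.012, 0, 0], [0, 0, 0], -1], [[-0.024, 0, 0], [0, 0, 0], -1], [[-0.036, 0, 0], [0, 0, 0], -1], [[-0.048, 0, 0], [0, 0, 0], -1], [[-0.06, 0, 0], [0, 0, 0], -1], [[-0.07, 0, 0], [0, 0, 0], -1], [[-0.078, 0, 0], [0, 0, 0], -1], [[-0.084, 0, 0], [0, 0, 0], -1], [[-0.09, 0, 0], [0, 0, 0], -1], [[-0.09, 0, 0], [0, 0, 0], -1]]'

```text
t: 4.33
ee_pos: [507.5, -16.0, 66.7]
orientation: [0.28, 3.129, 0.0]
ft_force: [-0.7, 0.2, -0.1]
width: 0.9
grasp_force: 0.4
```

Call:
step_arm --deltas '[[[-0.004, 0, 0], [0, 0, 0], -1], [[-0.008, 0, 0], [0, 0, 0], -1], [[-0.012, 0, 0], [0, 0, 0], -1], [[-0.012, 0, 0], [0, 0, 0], -1]]'

```text
t: 4.67
ee_pos: [508.0, -16.2, 66.6]
orientation: [-0.279, -3.124, -0.0]
ft_force: [-8.5, 2.3, 8.7]
width: 0.9
grasp_force: 4.8
```

Call:
step_arm --deltas '[[[-0.007, 0, 0], [0, 0, 0], -1], [[-0.014, 0, 0], [0, 0, 0], -1], [[-0.014, 0, 0], [0, 0, 0], -1]]'

```text
t: 4.92
ee_pos: [508.0, -16.3, 66.1]
orientation: [-0.279, -3.116, -0.001]
ft_force: [-21.3, 5.2, 18.9]
width: 0.3
grasp_force: 10.7
```

```bash
python3 -c "
from h import *
go()"
```

```text
4.92 [508.  -16.3  66.1] [-0.984  0.178] -0.9999 F [-21.3   5.2  18.9] w 0.3
```

The stop is reached: force rises with no travel. I retreat and raise.

Call:
step_arm --deltas '[[[0.05, 0, 0], [0, 0, 0], -1], [[0.1, 0, 0], [0, 0, 0], -1], [[0.1, 0, -0.12], [0, 0, 0], -1], [[0.1, 0, -0.24], [0, 0, 0], -1], [[0.1, 0, -0.3], [0, 0, 0], -1], [[0.1, 0, -0.3], [0, 0, 0], -1], [[0.1, 0, -0.3], [0, 0, 0], -1]]'

```text
t: 5.5
ee_pos: [486.6, -12.0, 157.9]
orientation: [0.279, 3.125, 0.0]
ft_force: [-0.5, 1.1, -0.4]
width: 0.9
grasp_force: 0.0
```

```bash
python3 -c "
from h import *
go((568.7,-108.2,130),(578.2,-55.1,130),(597.3,51.2,130))
i=get_image('scene');cv2.imwrite('pics/s2.png',cv2.resize(i['pixels'][130:310,200:430,::-1],None,fx=3,fy=3))"
```

```text
5.5 [486.6 -12.  157.9] [-0.984  0.177] -1.0 F [-0.5  1.1 -0.4] w 0.9
(568.7, -108.2, 130) -> [-0.326 -0.267  0.094]
(578.2, -55.1, 130) -> [-0.326 -0.087  0.094]
(597.3, 51.2, 130) -> [-0.326  0.273  0.094]
```

View pics/s2.png

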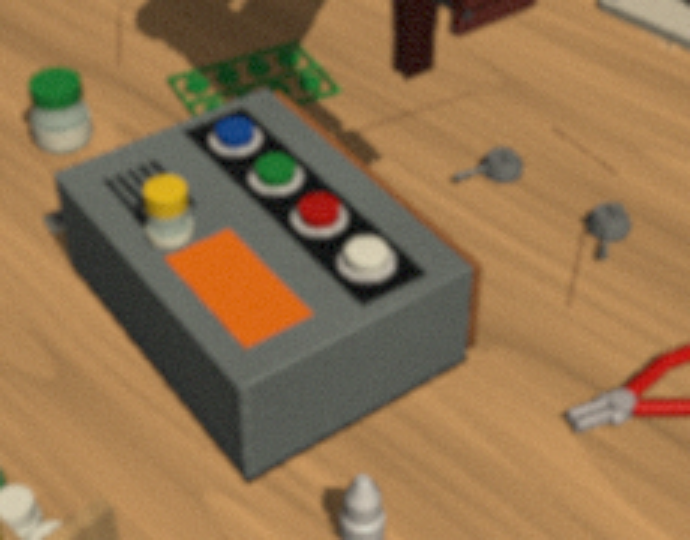

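The drawer is shut flush and the four keys are up (blue at about (235,132) in the crop). Next is the blue key.

Call:
step_arm --deltas '[[[-0.326, -0.267, 0], [0, 0, 0], -1], [[-0.326, -0.267, 0], [0, 0, 0], -1], [[-0.326, -0.267, 0], [0, 0, 0], -1], [[-0.326, -0.267, 0], [0, 0, 0], -1], [[-0.326, -0.267, 0], [0, 0, 0], -1], [[-0.326, -0.267, 0.1], [0, 0, 0], -1], [[-0.326, -0.267, 0.15], [0, 0, 0], -1], [[-0.326, -0.267, 0.15], [0, 0, 0], -1]]'

```text
t: 6.22
ee_pos: [563.1, -106.7, 107.3]
orientation: [-0.278, -3.121, -0.002]
ft_force: [-0.5, 0.4, 0.2]
width: 0.3
grasp_force: 0.0
```

```bash
python3 -c "
from h import *
go((568.7,-108.2,95))
i=get_image('scene');cv2.imwrite('pics/s3.png',cv2.resize(i['pixels'][130:260,200:370,::-1],None,fx=4,fy=4))"
```

```text
6.22 [ 563.1 -106.7  107.3] [-0.984  0.177] -1.0 F [-0.5  0.4  0.2] w 0.3
(568.7, -108.2, 95) -> [-0.02  -0.002  0.041]
```

View pics/s3.png

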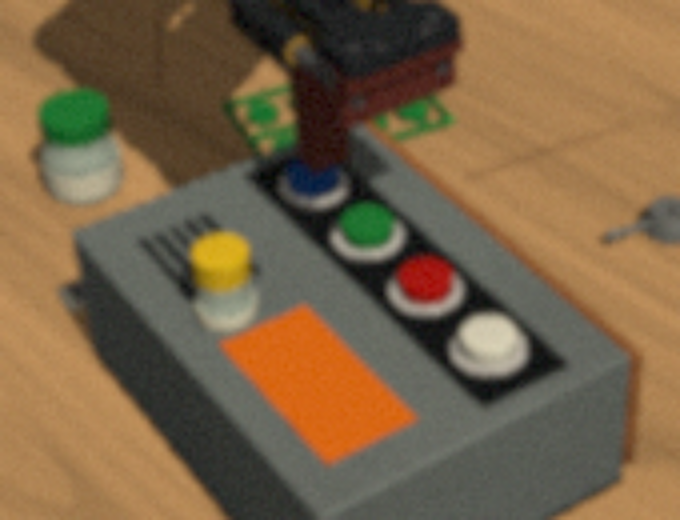

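The fingers are over the blue key, about 5 mm short of its centre. I correct that and press.

Call:
step_arm --deltas '[[[-0.02, -0.002, 0], [0, 0, 0], -1], [[-0.02, -0.002, 0], [0, 0, 0], -1], [[-0.02, -0.002, 0.015], [0, 0, 0], -1], [[-0.02, -0.002, 0.025], [0, 0, 0], -1], [[-0.02, -0.002, 0.035], [0, 0, 0], -1], [[-0.02, -0.002, 0.043], [0, 0, 0], -1], [[-0.02, -0.002, 0.048], [0, 0, 0], -1], [[-0.02, -0.002, 0.048], [0, 0, 0], -1]]'

```text
t: 6.93
ee_pos: [573.2, -109.9, 97.2]
orientation: [0.28, 3.129, 0.0]
ft_force: [0.5, 0.0, -0.1]
width: 0.7
grasp_force: 0.1
```

```bash
python3 -c "
from h import *
go((568.7,-108.2,95))"
```

```text
6.93 [ 573.2 -109.9   97.2] [-0.984  0.177] -1.0 F [ 0.5  0.  -0.1] w 0.7
(568.7, -108.2, 95) -> [0.016 0.003 0.007]
```

Call:
step_arm --deltas '[[[0.012, 0.003, -0.01], [0, 0, 0], -1], [[0.012, 0.003, 0], [0, 0, 0], -1], [[0.012, 0.003, 0.007], [0, 0, 0], -1], [[0.012, 0.003, 0.014], [0, 0, 0], -1], [[0.012, 0.003, 0.02], [0, 0, 0], -1], [[0.012, 0.003, 0.02], [0, 0, 0], -1], [[0.012, 0.003, 0.02], [0, 0, 0], -1]]'

```text
t: 7.52
ee_pos: [569.5, -108.3, 94.4]
orientation: [-0.28, -3.129, 0.0]
ft_force: [-12.1, 2.4, 33.5]
width: 0.6
grasp_force: 17.0
```

```bash
python3 -c "
from h import *
go((568.7,-108.2,95))"
```

```text
7.52 [ 569.5 -108.3   94.4] [-0.984  0.177] -1.0 F [-12.1   2.4  33.5] w 0.6
(568.7, -108.2, 95) -> [ 0.003 -0.    -0.002]
```

The blue key is on its stop (33 N at z 94.4). I lift, cross at height to the white key and hover.

Call:
step_arm --deltas '[[[0, 0, -0.1], [0, 0, 0], -1], [[0, 0, -0.16], [0, 0, 0], -1], [[0, 0, -0.16], [0, 0, 0], -1], [[0.003, 0.54, -0.16], [0, 0, 0], -1], [[0.003, 0.54, -0.16], [0, 0, 0], -1], [[0.003, 0.54, -0.16], [0, 0, 0], -1], [[0.003, 0.54, -0.16], [0, 0, 0], -1], [[0.003, 0.54, -0.16], [0, 0, 0], -1], [[0.003, 0.54, -0.16], [0, 0, 0], -1], [[0.003, 0.54, -0.07], [0, 0, 0], -1], [[0.003, 0.54, -0.07], [0, 0, 0], -1], [[0.003, 0.54, -0.07], [0, 0, 0], -1], [[0.003, 0.54, -0.07], [0, 0, 0], -1]]'

```text
t: 8.6
ee_pos: [597.1, 50.0, 112.3]
orientation: [-0.282, -3.128, 0.0]
ft_force: [0.4, 0.8, 0.0]
width: 0.5
grasp_force: 0.0
```

```bash
python3 -c "
from h import *
go((597.3,51.2,95))
i=get_image('scene');cv2.imwrite('pics/s4.png',cv2.resize(i['pixels'][130:260,200:370,::-1],None,fx=4,fy=4))"
```

```text
8.6 [597.1  50.  112.3] [-0.984  0.179] -1.0 F [0.4 0.8 0. ] w 0.5
(597.3, 51.2, 95) -> [0.    0.004 0.058]
```

View pics/s4.png

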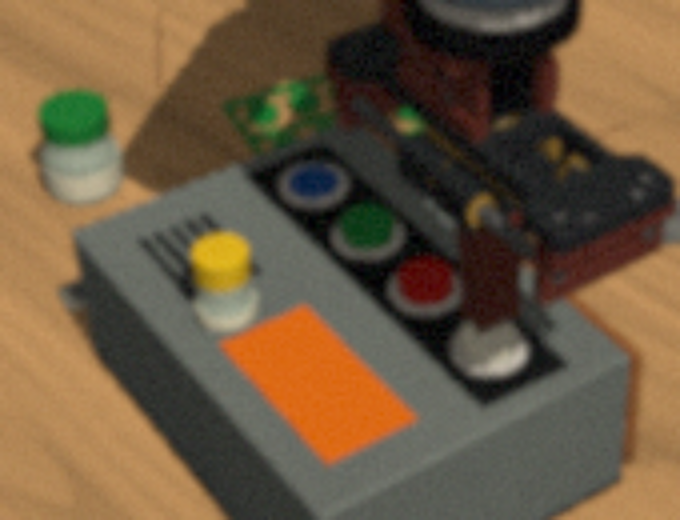

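Blue (313,183) is visibly down, and the fingers hover over white at (490,345). Now I press white.

Call:
step_arm --deltas '[[[0, 0.003, 0.02], [0, 0, 0], -1], [[0, 0.003, 0.035], [0, 0, 0], -1], [[0, 0.003, 0.045], [0, 0, 0], -1], [[0, 0.003, 0.055], [0, 0, 0], -1], [[0, 0.003, 0.065], [0, 0, 0], -1], [[0, 0.003, 0.071], [0, 0, 0], -1], [[0, 0.003, 0.071], [0, 0, 0], -1], [[0, 0.003, 0.071], [0, 0, 0], -1]]'

```text
t: 9.32
ee_pos: [598.4, 51.8, 94.5]
orientation: [0.279, 3.127, -0.0]
ft_force: [-9.2, -3.6, 32.3]
width: 0.3
grasp_force: 16.0
```

```bash
python3 -c "
from h import *
go((597.3,51.2,95),(578.2,-55.1,95))"
```

```text
9.32 [598.4  51.8  94.5] [-0.984  0.177] -1.0 F [-9.2 -3.6 32.3] w 0.3
(597.3, 51.2, 95) -> [ 0.003 -0.003 -0.002]
(578.2, -55.1, 95) -> [ 0.003 -0.363 -0.002]
```

White is on its stop. I lift, cross above red to green, press and check.

Call:
step_arm --deltas '[[[0, 0, -0.1], [0, 0, 0], -1], [[0, 0, -0.16], [0, 0, 0], -1], [[0, 0, -0.16], [0, 0, 0], -1], [[0.002, -0.362, -0.16], [0, 0, 0], -1], [[0.002, -0.362, -0.16], [0, 0, 0], -1], [[0.002, -0.362, -0.16], [0, 0, 0], -1], [[0.002, -0.362, -0.16], [0, 0, 0], -1], [[0.002, -0.362, -0.16], [0, 0, 0], -1], [[0.002, -0.362, -0.07], [0, 0, 0], -1], [[0.002, -0.362, -0.07], [0, 0, 0], -1], [[0.002, -0.362, -0.07], [0, 0, 0], -1], [[0.002, -0.362, -0.07], [0, 0, 0], -1]]'

```text
t: 10.32
ee_pos: [577.8, -53.7, 112.0]
orientation: [-0.278, -3.128, -0.0]
ft_force: [0.9, 0.9, 0.7]
width: 0.9
grasp_force: 0.0
```

```bash
python3 -c "
from h import *
go((578.2,-55.1,95))"
```

```text
10.32 [577.8 -53.7 112. ] [-0.984  0.176] -1.0 F [0.9 0.9 0.7] w 0.9
(578.2, -55.1, 95) -> [-0.002 -0.004  0.057]
```

Call:
step_arm --deltas '[[[0, -0.003, 0.02], [0, 0, 0], -1], [[0, -0.003, 0.035], [0, 0, 0], -1], [[0, -0.003, 0.045], [0, 0, 0], -1], [[0, -0.003, 0.055], [0, 0, 0], -1], [[0, -0.003, 0.065], [0, 0, 0], -1], [[0, -0.003, 0.071], [0, 0, 0], -1], [[0, -0.003, 0.071], [0, 0, 0], -1], [[0, -0.003, 0.071], [0, 0, 0], -1]]'

```text
t: 10.98
ee_pos: [578.5, -55.3, 94.4]
orientation: [0.28, 3.127, 0.001]
ft_force: [-9.0, 4.3, 34.8]
width: 0.7
grasp_force: 17.6
```

Call:
step_arm --deltas '[[[0, 0, -0.1], [0, 0, 0], -1], [[0, 0, -0.2], [0, 0, 0], -1], [[0, 0, -0.3], [0, 0, 0], -1], [[0.2, 0, -0.4], [0, 0, 0], -1], [[0.4, 0, -0.4], [0, 0, 0], -1], [[0.4, 0, -0.4], [0, 0, 0], -1], [[0.4, 0, -0.4], [0, 0, 0], -1], [[0.4, 0, -0.4], [0, 0, 0], -1], [[0.4, 0, -0.4], [0, 0, 0], -1]]'

```text
t: 11.73
ee_pos: [460.3, -34.5, 211.1]
orientation: [0.28, 3.128, -0.0]
ft_force: [0.5, 0.1, -0.7]
width: 0.6
grasp_force: 0.0
```

```bash
python3 -c "
from h import *
go()
i=get_image('scene');cv2.imwrite('pics/s5.png',cv2.resize(i['pixels'][130:310,200:430,::-1],None,fx=3,fy=3))"
```

```text
11.73 [460.3 -34.5 211.1] [-0.984  0.177] -1.0 F [ 0.5  0.1 -0.7] w 0.6
```

View pics/s5.png

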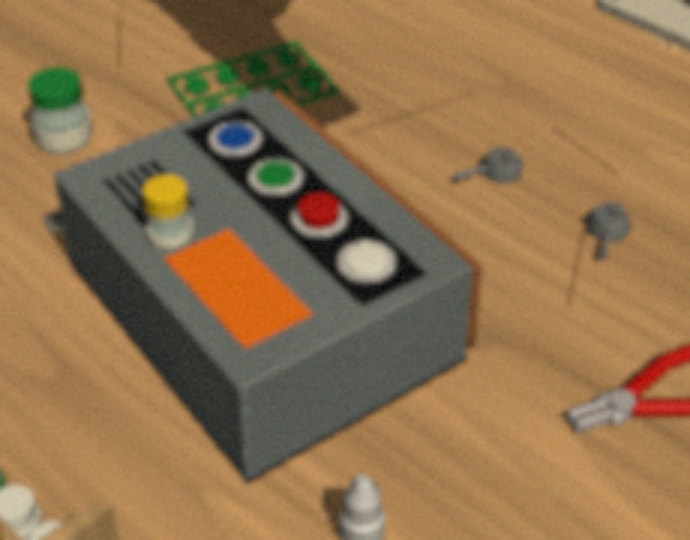

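The picture shows blue (235,137), green (275,176) and white (367,261) down in their collars, red (319,208) still up, the drawer shut and nothing else moved.

```bash
python3 -c "
from workcell import *
print(close_job())"
```

```text
the job is handed in; nothing more can be done
None
```

I pushed the drawer fully shut, pressed the blue, white and green keys down to their stops in that order, left the red key up, and handed the job in at about 12 s of the 48 s; no verdict came back.

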